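Tip a heating block over and dock it

ROBOT

A 7-joint arm with a two-finger parallel gripper is mounted at the origin on the work surface. World frame = base frame: x ahead of the robot, y to its left, z up, the work surface at z = 0. Lengths are in mm, angles in rad, forces in N, time in s.
With the tool pointing down it reaches from about 425 to 925 mm from the base axis. Payload 6.8 kg.
Tool frame: the origin (TCP) lies at the very end of the fingers, on their centre line; the grasp point (between the pads) lies r.pinch_z behind it (r.pinch_z is the distance from the TCP to the grasp point, in mm); z points along the fingers, y is the direction in which the jaws open and shut (so a half turn about z gives the same grasp; the last joint's range is limited). The gripper opens to 85 mm and grips with 20 to 120 N. Pads are 22 mm wide; open, the fingers measure 114 mm over their backs; the gripper's body (76 mm by 85 mm) begins 54 mm behind the grasp point. The pads swing forward as they close: fully open they stand 13 mm farther back than shut.
Start: joints at [1.058, 0.477, 0.022, 1.555, -0.011, 1.109, -0.083], TCP at [265.849, -620.461, 231.308] pointing down, gripper open.
Joint ranges: [-2.96, 2.96], [-0.34, 2.1], [-1.41, 1.46], [0.24, 2.44], [-1.37, 4.51], [0.17, 1.92], [-2.96, 2.96]. Speed limits (rad/s): [2.39, 2.39, 3.14, 3.14, 3.14, 3.14, 3.14].

INTERFACE

Orientations are given as a 3x3 rotation matrix whose columns are the frame's x, y, z axes.
In Python, from cell import r gives the robot as it stands. The module is installed in compiled form; this text tells all that it offers.
- The arm moves only by the shell command python3 -m crank 'ROWS' [FORCE]. ROWS is JSON, a list of rows, each a list of 7 numbers: the shift along the tool's x, y, z in m, then the turn, a rotation vector about the tool's x, y, z in units of 6 degrees (1.0 is 6 degrees), then the gripper's target within -1 to 1 (shut at 1, half-way at 0, fully open at -1). A call has exactly 8 rows; each row shifts and turns the commanded pose from where the row before left it, along the tool's axes as they then stand; what a row does not reach is not made up. A row lasts 1/12 s, in which the tool goes at most 41.7 mm and 7.16 degrees, less where a joint would pass 70% of its speed; a pose out of reach is approached as far as the arm can. A call with a gripper value outside its range is refused whole. The fingers move at their own pace and stop on an object; FORCE is the grip in N (left out, the last holds). Time passes only in rows, so rows that do not move let the fingers close, or fill a call up. It gives the time, the measured TCP pose, the force and the opening at its end, in the units of the state.
- r.get_obs(): the state, without advancing time (a new reading comes with each control period).
- r.snapshot(name): name is "scene" or "top" or "wrist"; returns a dict with "color" (384x512x3 uint8, red, green, blue), "camera_matrix" (3x3 intrinsics, pixels), "k1" (the pictures are not rectified: a ray, as slopes to the right and down, at radius r is drawn at 1 + k1 r^2 times it, then the intrinsics apply), "eye" and "orientation" of the camera in the world. Camera axes: x right, y up, looking along -z (the intrinsics and any distortion apply to the point x, -y, -z); pixel columns grow to the right and rows downward; lengths in mm; the calibration is good to about 2 mm. A picture is of the moment at which its call begins. There is no depth.
- r.hand_in(): hands the job in, once; it reports no verdict.
The state is a dict: "time_s": time; "q": joint angles; "qd": joint speeds; "tau": joint torques, N m; "eef_pos": TCP position; "tcp_rot": TCP orientation; "force": force on the tool from outside, world axes, zero at the start; "torque": the same for the moment, N m; "gripper_width": finger opening in mm.
Only numpy, scipy, OpenCV 4.12 (cv2) and the standard library are available. Lean on these libraries where they do the work, as an engineer would, in place of code of your own. Each camera call takes 0.05 s, during which the arm holds its last target.

TASK

The aluminium heating block is standing on its end: push it high on its side so that it topples over with its wells facing up, then slide it along the bench between the rails of the heater's dock and press it gently home until the contact plate is right back against its stop and the block sits flush on it. Never lift the block off the bench, do not force it against the rails or the plate (stay under 15 N), leave everything else where it stands, and let go of the block at the end.

Things in the scene. Friction and masses are not known exactly. Their poses are not given: they have to be found in the camera images.
- block: Aluminium heating block, 95 x 62 x 50 mm, 0.36 to 0.84 kg; six wells (16 mm wide) in one 95 x 62 mm face. Starts standing on a 62 x 50 mm end, 95 mm tall. Origin: centre of that end. z: along the 95 mm length (up at the start); y: along the 62 mm width; the wells open towards -x, so it must fall towards its +x for the wells to end up on top.
- block_center (a point): Centre of the heating block's 95 x 62 x 50 mm bulk; 25 mm above the bench when it lies flat with the wells up. Axes as the block's.
- dock: Block heater's dock, fixed: two steel rails on the bare bench, 12 mm high, 66 mm apart, and behind them the grey heater, 84 mm tall. Origin: on the bench, where the docked block's centre belongs. x points into the dock, y across, z up. Rails parallel from x = -33 to 72 mm, flaring to about 95 mm apart at the mouth, x = -70 mm. The heater's casing (150 x 200 mm) begins at x = 72 mm.
- plate_face (a point): Centre of the front face of the contact plate at the inner end of the dock: a steel plate, 58 mm wide and 39 mm tall, with a brass boss, 16 mm wide, on its middle; the point is on the boss, 21 mm above the bench, and moves with the plate. Axes as the dock's. With the plate right back, it lies 47.5 mm beyond the dock's origin.
- plate (a joint): How far the contact plate has been pushed back (m): 0 fully forward, 0.014 right back against its solid stop. It slides stiffly at about 6 N, has no spring, and stays where it is left; it starts somewhere from 0 to 0.004.
- amber: Bystander: amber glass bottle with white cap, 62 mm across, 130 mm tall. Origin: centre of its underside.
- white: Bystander: white plastic bottle with a blue cap, 72 mm across, 180 mm tall. Origin: centre of its underside.
- dishes: Bystander: stack of four culture dishes, 86 mm across, 57 mm tall. Origin: centre of its underside.
- tipbox: Bystander: grey pipette-tip box with a clear lid, 80 x 120 x 51 mm. Origin: centre of its underside.
- rack: Bystander: white plastic rack of blue-capped tubes, 60 x 140 mm, 92 mm tall. Origin: centre of its underside.
- beaker: Bystander: small open glass beaker, 68 mm across, 85 mm tall. Origin: centre of its underside.
- spare: Bystander: another aluminium block, lying flat, 95 x 62 x 35 mm with one row of three large wells; not to be used. Origin: centre of its underside.

How it is judged (in metres and radians):
On the way:
1. the block lies flat on the bench with its wells up, still outside the dock (angle between block's own x axis and vertical above 3.05 rad and height (world z) of block_center below 0.028 m and x of block_center in the frame of dock below -0.03 m), for 0.3 s.
At the end, for the whole second after the job is handed in: The block lies flat on the bench, wells up (within 5 degrees), in the dock: along the rails within 0.06 rad, within 5 mm of the dock's centre line, the contact plate pushed back more than 12.5 mm of its 14 mm, the block's end within 2.5 mm of the plate, and everything at rest (angle between block's own x axis and vertical above 3.05 rad and height (world z) of block_center below 0.028 m and angle between the z axis of block and the x axis of dock, either way round below 0.06 rad and y of block_center in the frame of dock between -0.005 and 0.005 m and value of joint plate above 0.0125 m and x of block_center in the frame of plate_face between -0.05 and -0.044 m and linear speed of block below 0.01 m/s); the robot touches nothing.
It fails at once if the block is pressed against the dock (rails, plate or heater) with more than 15 N (contact force between block and dock above 15 N).
It fails at once if the block is lifted off the bench (its centre more than 68 mm up; toppling takes it to 54 mm) (height (world z) of block_center above 0.068 m).
It fails at once if a lying block is lifted (angle between block's own x axis and vertical above 2.9 rad and height (world z) of block_center above 0.04 m).
It fails at once if a bystander is moved more than 25 mm (distance of any of amber, white, dishes, tipbox, rack, beaker, spare from where it was at the start of the episode above 0.025 m).
It also fails if it takes over 72 s, if anything falls off the work surface, if the arm or the gripper's body presses on something with over 40 N, if the wrist force passes 120 N, or if a joint passes its speed limit or range.

## Working session

There is one attempt and no reset: what is moved stays moved. The work goes in short steps, Python scripts to look and compute and a shell command to move; the robot and the scene stay as the last step left them, time stands still between calls to the robot, and variables do not carry over. Pictures are saved under pics/ and viewed, and the job is handed in when it is done.

```bash
ls; mkdir -p pics; cat > h.py <<'E'
import numpy as np, cv2
from cell import r
def snap(n,f):
    s=r.snapshot(n); cv2.imwrite(f'pics/{f}.png',s['color'][:,:,::-1]); 
    np.savez(f'pics/{f}.npz',K=s['camera_matrix'],k1=s['k1'],eye=s['eye'],R=s['orientation'],c=s['color']); return s
def load(f): return dict(np.load(f'pics/{f}.npz'))
def ray(s,u,v):
    K=s['K'] ; p=cv2.undistortPoints(np.array([[[u,v]]],float),K,np.array([float(s['k1']),0,0,0]))[0,0]
    return s['R']@np.array([p[0],-p[1],-1])
def at(s,u,v,z=0):
    d=ray(s,u,v); e=s['eye']; return e+d*(z-e[2])/d[2]
def proj(s,P):
    q=s['R'].T@(np.array(P,float)-s['eye']); x,y=q[0]/-q[2],-q[1]/-q[2]; k=1+float(s['k1'])*(x*x+y*y)
    return (s['K']@np.array([x*k,y*k,1]))[:2]
def crop(f,x0,y0,x1,y1,out,k=4):
    i=cv2.imread(f'pics/{f}.png')[y0:y1,x0:x1]; cv2.imwrite(f'pics/{out}.png',cv2.resize(i,None,fx=k,fy=k,interpolation=cv2.INTER_CUBIC))
E
python3 - <<'E'
from h import *
for n in['scene','top','wrist']:
    s=snap(n,n+'0'); print(n,s['eye'],s['k1'],s['camera_matrix'][0],s['orientation'][:,2])
o=r.get_obs(); print(o['eef_pos'],o['tcp_rot'],o['force'],o['gripper_width'],r.pinch_z,o['time_s'])
E
```

```text
pics
scene [1399.56334944  -68.28995783  852.22349722] -0.06376515773396035 [432.55678801   0.         255.72081806] [0.73291595 0.00670141 0.68028619]
top [ 519.27600044  -90.41875078 1187.57302847] -0.10695734021480971 [428.40761986   0.         255.52959506] [-0.04739488 -0.0087765   0.99883767]
wrist [ 343.50490965 -585.16409985  372.90105577] 0.011470753743503247 [280.58402916   0.         252.94968125] [0.30145086 0.12748665 0.94492039]
[ 265.6027485  -620.06213815  230.55834588] [[ 9.19201394e-01  3.93787132e-01 -7.00749808e-04]
 [ 3.93787724e-01 -9.19200581e-01  1.23335906e-03]
 [-1.58448701e-04 -1.40965204e-03 -9.99998994e-01]] [ 0.39551456 -0.84289082 -0.71098483] 85.35508268267152 18.700000000000003 0.15
```

```bash
sleep 1; ls pics
```

```text
scene0.npz
scene0.png
top0.npz
top0.png
wrist0.npz
wrist0.png
```

View pics/scene0.png

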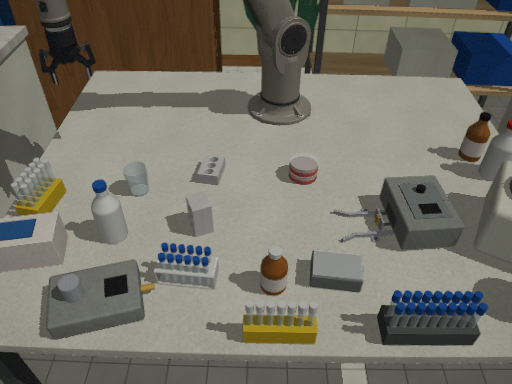

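View pics/top0.png

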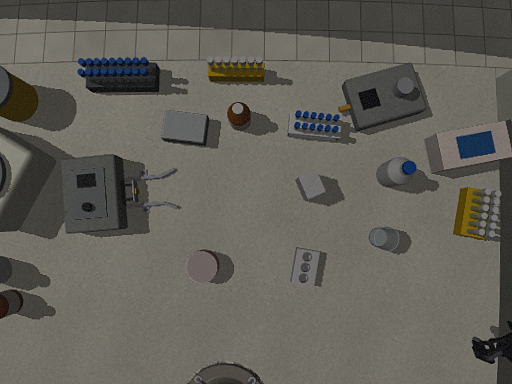

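```bash
python3 - <<'E'
from h import *
crop('top0',270,150,350,220,'a1',8)
crop('top0',100,150,200,220,'a2',8)
crop('scene0',160,180,240,245,'a3',8)
crop('scene0',320,190,420,260,'a4',8)
s=load('top0')
for n,u,v in [('block',312,185),('rail',178,172),('spare',306,266),('dishes',203,265),('rack',315,125),('amber',238,113),('white',397,172),('beaker',383,238),('tip',185,127)]: print(n,at(s,u,v,0).round())
E
```

```text
block [ 614. -237.    0.]
rail [646. 138.   0.]
spare [ 389. -222.    0.]
dishes [388.  63.   0.]
rack [ 783. -244.    0.]
amber [814. -28.   0.]
white [ 654. -477.    0.]
beaker [ 468. -436.    0.]
tip [773. 121.   0.]
```

View pics/a1.png

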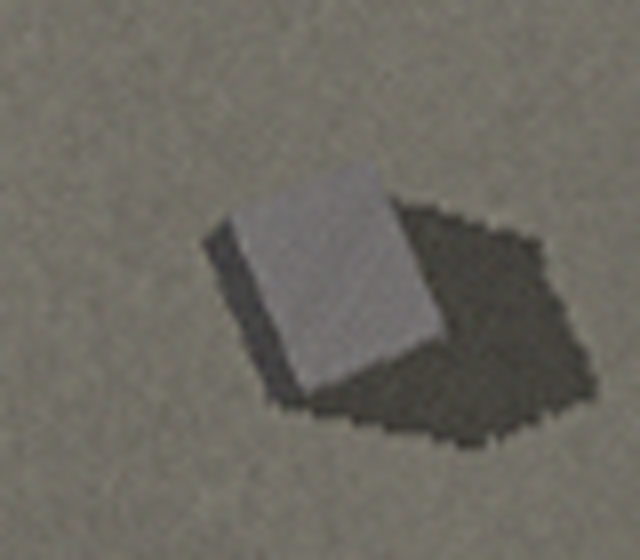

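View pics/a2.png

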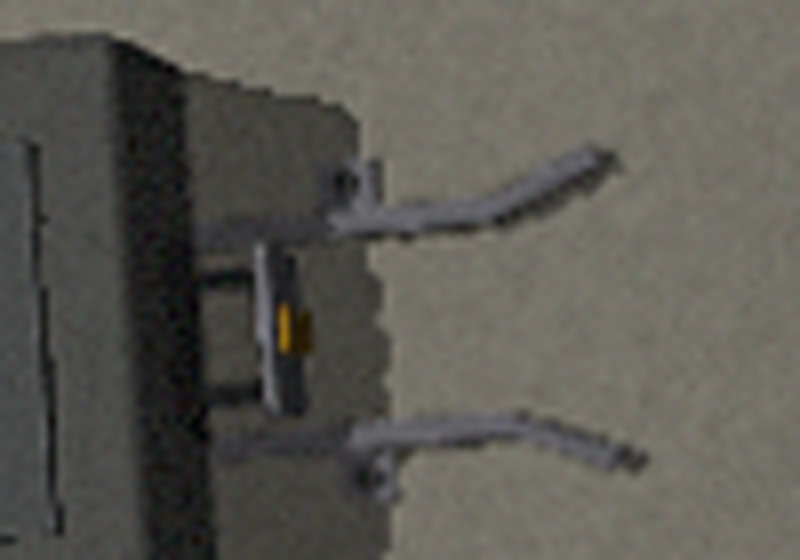

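View pics/a3.png

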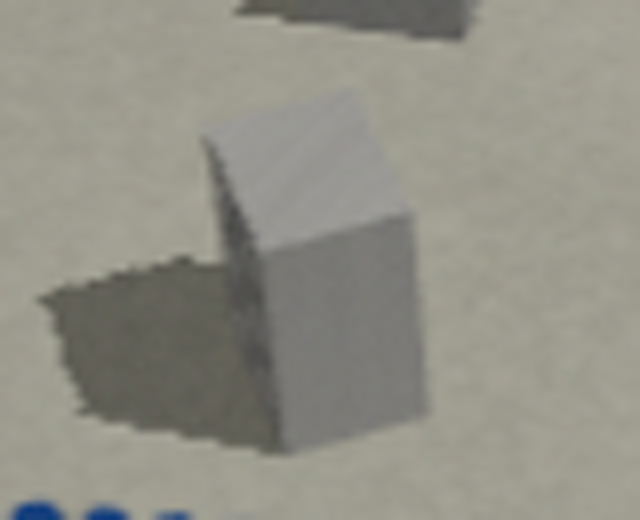

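View pics/a4.png

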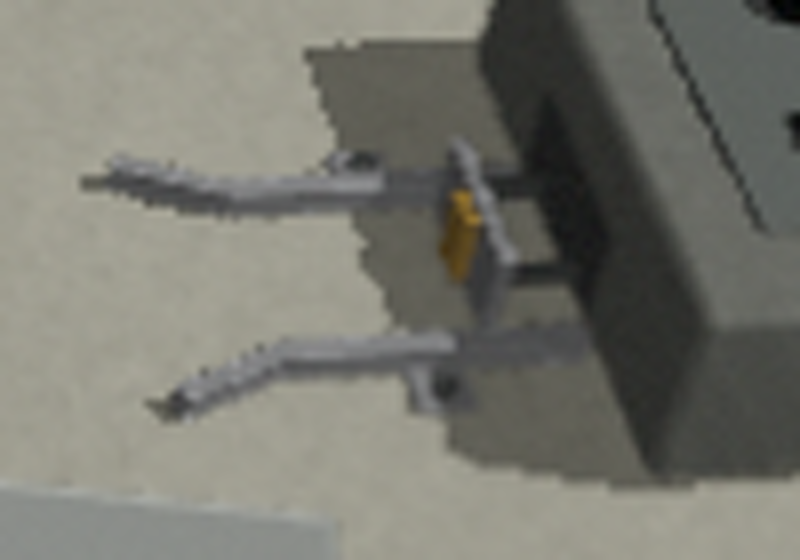

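```bash
cat > fit.py <<'E'
from h import *
from scipy.optimize import least_squares
T=load('top0');S=load('scene0')
def px(x,y,ox,oy): return np.array([(x+.5)/8-.5+ox,(y+.5)/8-.5+oy])
def W(p,P):
    c,s=np.cos(p[2]),np.sin(p[2]); return np.array([p[0]+c*P[0]-s*P[1],p[1]+s*P[0]+c*P[1],P[2]])
def fit(obs,p0):
    f=lambda p:np.concatenate([proj(v,W(p,P))-u for v,P,u in obs])
    r_=least_squares(f,p0,x_scale=[10,10,.1],loss='soft_l1'); return r_.x,f(r_.x).reshape(-1,2)
# block: +x (body) toward world ~+y
a,b,h=25,31,95
# image-left top corner etc. body x~+y(image left), body y ~ -x world (image down)
B=[(T,(a,-b,h),px(232,220,270,150)),(T,(-a,-b,h),px(380,165,270,150)),(T,(-a,b,h),px(445,330,270,150)),(T,(a,b,h),px(308,390,270,150)),
(T,(a,-b,0),px(205,240,270,150)),(T,(a,b,0),px(275,403,270,150)),
(S,(-a,b,h),px(205,135,160,180)),(S,(a,b,h),px(352,92,160,180)),(S,(a,-b,h),px(411,212,160,180)),(S,(-a,-b,h),px(265,250,160,180)),(S,(-a,-b,0),px(285,453,160,180)),(S,(a,-b,0),px(428,412,160,180))]
p,e=fit(B,[614,-237,1.3]); print('block',p.round(3),np.degrees(p[2]),e.round(1).tolist())
D=[(T,(-33,-33,12),px(490,213,100,150)),(T,(-70,-47.5,12),px(605,165,100,150)),(T,(-33,33,12),px(525,413,100,150)),(T,(-70,47.5,12),px(640,452,100,150)),
(S,(-33,-33,12),px(275,345,320,190)),(S,(-70,-47.5,12),px(160,400,320,190)),(S,(-33,33,12),px(235,195,320,190)),(S,(-70,47.5,12),px(110,168,320,190))]
d,e=fit(D,[620,190,1.6]); print('dock',d.round(3),np.degrees(d[2]),e.round(1).tolist())
np.savez('poses.npz',b=p,d=d)
for s,f,(x0,y0,x1,y1) in [(T,'top0',(50,130,200,250)),(S,'scene0',(320,160,470,270))]:
    k=5
    i=cv2.imread(f'pics/{f}.png')[y0:y1,x0:x1]; i=cv2.resize(i,None,fx=k,fy=k,interpolation=cv2.INTER_CUBIC)
    def ln(P,c=(0,0,255)):
        q=np.array([((proj(s,W(d,X))-[x0,y0]+.5)*k-.5) for X in P]); cv2.polylines(i,[np.round(q*16).astype(int)],False,c,1,cv2.LINE_AA,4)
    for sg in(1,-1):
        ln([(-70,47.5*sg,12),(-33,33*sg,12),(72,33*sg,12)]); ln([(-70,47.5*sg,0),(-33,33*sg,0),(72,33*sg,0)],(0,255,0))
    ln([(72,-100,0),(72,-100,84),(72,100,84),(72,100,0),(72,-100,0)],(255,0,0)); ln([(72,-100,84),(222,-100,84),(222,100,84),(72,100,84)],(255,0,0))
    ln([(33.5,-8,21),(33.5,8,21)],(255,255,0))
    cv2.imwrite(f'pics/ov_{f}.png',i)
E
python3 fit.py
```

```text
block [ 608.321 -223.489    1.993] 114.17630207197362 [[-0.9, -0.1], [-1.6, -1.0], [0.1, 0.5], [-0.7, 0.8], [-0.6, 0.7], [-0.4, 0.7], [-0.8, -0.6], [-0.6, -0.2], [-0.3, 0.1], [-1.2, 0.8], [-0.4, 1.0], [-0.2, 0.7]]
dock [594.51  210.878   1.661] 95.14866304586126 [[0.9, 0.7], [-0.7, 0.5], [-2.0, -0.6], [-2.8, -1.2], [-1.3, -0.2], [0.5, -2.3], [-1.9, 0.7], [-0.6, 0.9]]
```

View pics/ov_top0.png

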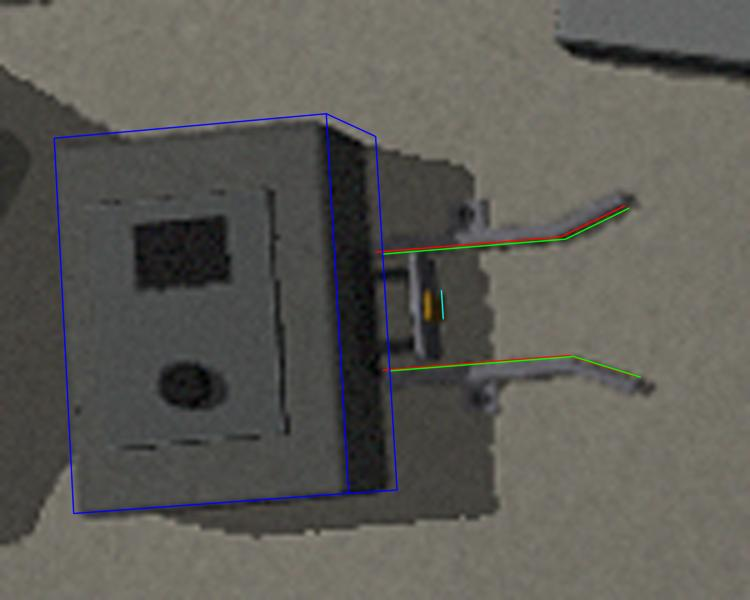

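View pics/ov_scene0.png

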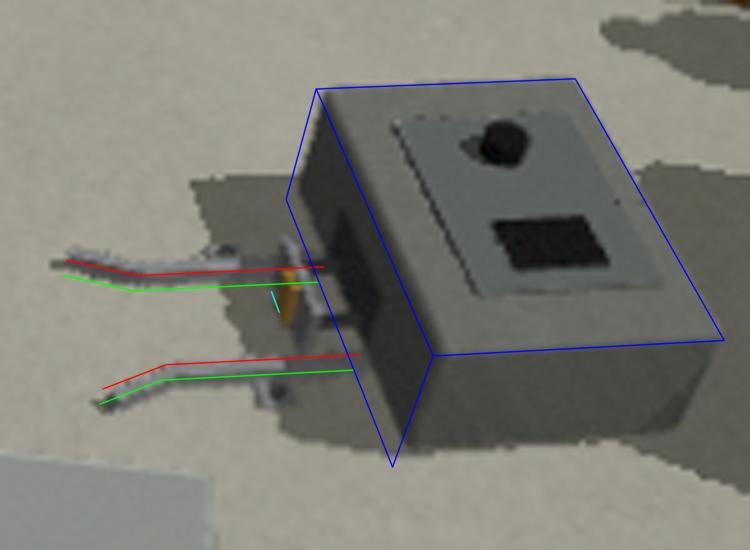

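```bash
cat > patch.py <<'E'
s=open('fit.py').read()
s=s.replace("d,e=fit(D","""def p5(x,y,ox,oy): return np.array([(x+.5)/5-.5+ox,(y+.5)/5-.5+oy])
D+=[(T,(72,-100,84),p5(322,123,50,130)),(T,(72,100,84),p5(347,493,50,130)),(T,(222,-100,84),p5(56,142,50,130)),(T,(222,100,84),p5(75,513,50,130)),
(S,(72,100,84),p5(327,92,320,160)),(S,(72,-100,84),p5(437,355,320,160)),(S,(222,100,84),p5(572,80,320,160)),(S,(222,-100,84),p5(722,340,320,160)),(T,(72,-100,0),p5(371,147,50,130)),(T,(72,100,0),p5(388,488,50,130)),(S,(72,-100,0),p5(404,455,320,160))]
d,e=fit(D""")
open('fit.py','w').write(s)
E
python3 patch.py; python3 fit.py
```

```text
block [ 608.321 -223.489    1.993] 114.17630207197362 [[-0.9, -0.1], [-1.6, -1.0], [0.1, 0.5], [-0.7, 0.8], [-0.6, 0.7], [-0.4, 0.7], [-0.8, -0.6], [-0.6, -0.2], [-0.3, 0.1], [-1.2, 0.8], [-0.4, 1.0], [-0.2, 0.7]]
dock [593.977 211.969   1.664] 95.34853526292969 [[0.4, 0.9], [-1.1, 0.6], [-2.3, -0.4], [-3.1, -1.2], [-0.8, -0.3], [1.0, -2.3], [-1.5, 0.6], [-0.2, 0.9], [0.2, -1.6], [-0.0, 0.3], [-1.0, -0.3], [-0.6, 0.5], [-2.1, -0.9], [-0.4, -0.1], [0.7, -0.6], [0.7, -0.4], [0.3, -1.9], [1.5, 0.6], [-1.9, 2.1]]
```

View pics/ov_top0.png

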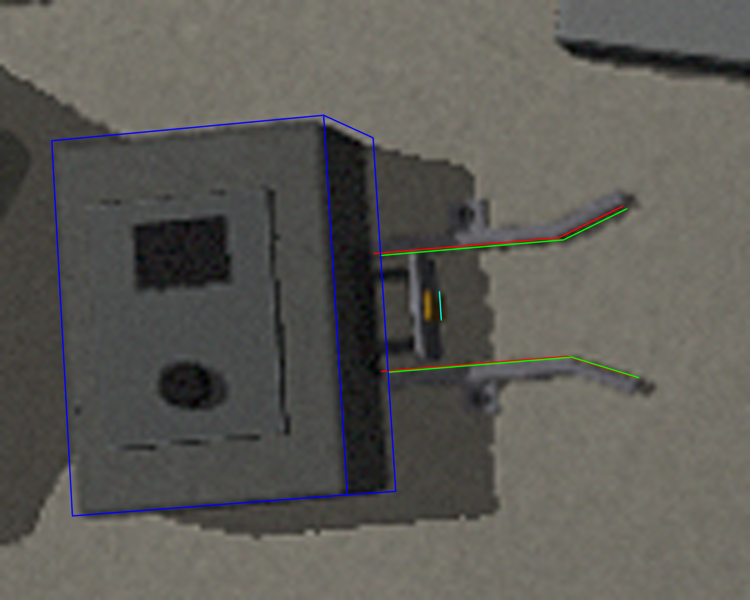

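View pics/ov_scene0.png

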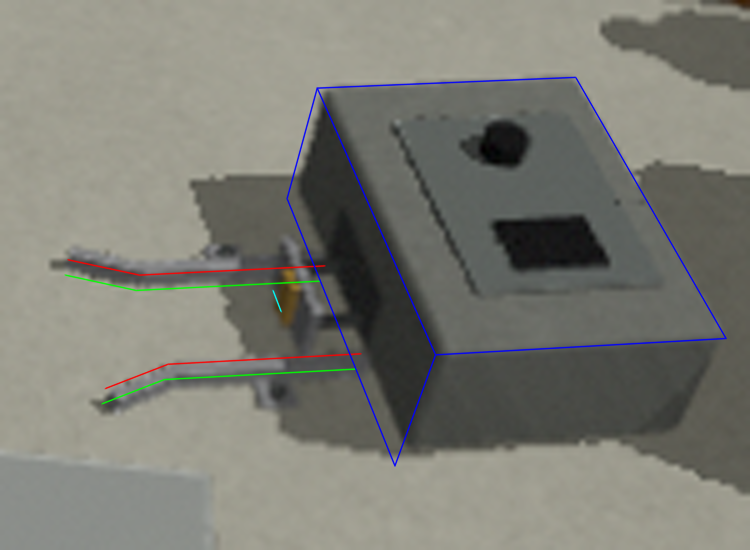

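```bash
cat >> h.py <<'E'
def todo(x,y,z,yaw):
    o=r.get_obs(); R=np.array(o['tcp_rot']); p=np.array(o['eef_pos'])
    psi=np.degrees(np.arctan2(R[1,0],R[0,0])); d=R.T@(np.array([x,y,z])-p)
    print('t',o['time_s'],'pos',p.round(1),'yaw',round(psi,2),'tilt',R[:,2].round(3),'F',np.round(o['force'],1),'w',round(o['gripper_width'],1))
    print('shift(tool,mm)',d.round(1),'turn z units',round(-(yaw-psi)/6,2))
E
python3 -m crank '[[0,0,0,0,0,-0.95,1],[0,0,0,0,0,-0.95,1],[0,0,0,0,0,-0.95,1],[0,0,0,0,0,-0.95,1],[0,0,0,0,0,-0.95,1],[0,0,0,0,0,-0.95,1],[0,0,0,0,0,-0.95,1],[0,0,0,0,0,-0.95,1]]' 20
python3 -m crank '[[0,0,0,0,0,-0.95,1],[0,0,0,0,0,-0.95,1],[0,0,0,0,0,-0.95,1],[0,0,0,0,0,-0.95,1],[0,0,0,0,0,-0.95,1],[0,0,0,0,0,-0.95,1],[0,0,0,0,0,-0.95,1],[0,0,0,0,0,-0.95,1]]'
python3 -c "
from h import *
todo(637,-287,230,114.2)"
```

```text
time_s: 0.82
eef_pos: [265.7, -620.2, 230.9]
tcp_rot: [[0.357, 0.934, -0.0], [0.934, -0.357, 0.001], [0.001, -0.001, -1.0]]
force: [-0.2, -1.3, -0.3]
gripper_width: 0.3
time_s: 1.48
eef_pos: [265.6, -620.3, 230.9]
tcp_rot: [[-0.417, 0.909, -0.0], [0.909, 0.417, 0.001], [0.001, -0.0, -1.0]]
force: [-0.3, 0.7, -0.6]
gripper_width: -0.3
t 1.4833 pos [ 265.6 -620.3  230.9] yaw 114.67 tilt [-0.     0.001 -1.   ] F [-0.3  0.7 -0.6] w -0.3
shift(tool,mm) [147.9 476.6   1. ] turn z units 0.08
```

```bash

python3 -m crank '[[0.005,0.015,0,0,0,0,1],[0.0095,0.031,0,0,0,0,1],[0.0095,0.031,0,0,0,0,1],[0.0095,0.031,0,0,0,0,1],[0.0095,0.031,0,0,0,0,1],[0.0095,0.031,0,0,0,0,1],[0.0095,0.031,0,0,0,0,1],[0.0095,0.031,0,0,0,0,1]]' 
python3 -m crank '[[0.0095,0.031,0,0,0,0,1],[0.0095,0.031,0,0,0,0,1],[0.0095,0.031,0,0,0,0,1],[0.0095,0.031,0,0,0,0,1],[0.0095,0.031,0,0,0,0,1],[0.0095,0.031,0,0,0,0,1],[0.0095,0.031,0,0,0,0,1],[0.0095,0.0276,0,0,0,0.08,1]]' |tail -2
python3 -c "
from h import *
todo(637,-287,80,114.2)
snap('wrist','w1')"
```

```text
time_s: 2.15
eef_pos: [449.3, -456.9, 231.2]
tcp_rot: [[-0.411, 0.912, 0.0], [0.912, 0.411, 0.001], [0.0, 0.0, -1.0]]
force: [0.0, -1.2, -0.7]
gripper_width: -0.1
force: [-0.8, -0.5, 0.7]
gripper_width: -0.2
t 2.8167 pos [ 640.7 -285.8  231.1] yaw 113.82 tilt [ 0.     0.001 -1.   ] F [-0.8 -0.5  0.7] w -0.2
shift(tool,mm) [  0.2  -3.9 151.1] turn z units -0.06
```

View pics/w1.png

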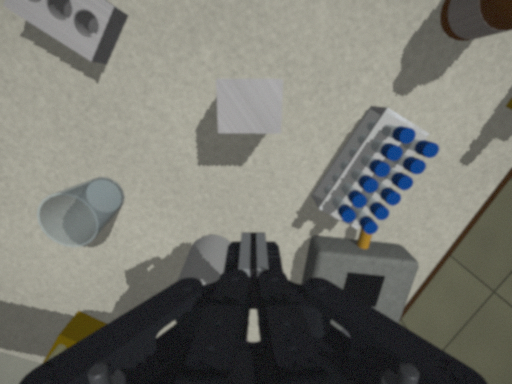

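```bash
python3 - <<'E'
from h import *
s=load('w1'); C=np.array([at(s,*p,95)[:2] for p in [(217,81),(282,79),(283,132.5),(219,134.5)]]); print(C.round(1), C.mean(0))
for i in range(4):
    e=C[(i+1)%4]-C[i]; print(np.hypot(*e), np.degrees(np.arctan2(e[1],e[0])))
E
```

```text
[[ 572.6 -211.8]
 [ 626.9 -186. ]
 [ 649.1 -229.6]
 [ 592.3 -256.8]] [ 610.23727224 -221.03066321]
60.1726923359336 25.45047016851812
48.944913034032076 -63.07033909277529
62.97355979402287 -154.42968218162696
49.084405672201804 113.65573362805607
```

```bash

python3 -m crank '[[0,-0.0015,0.01,0,0,-0.2,1],[0,0,0.022,0,0,0,1],[0,0,0.025,0,0,0,1],[0,0,0.025,0,0,0,1],[0,0,0.025,0,0,0,1],[0,0,0.022,0,0,0,1],[0,0,0.015,0,0,0,1],[0,0,0.005,0,0,0,1]]' 
python3 -m crank '[[0.005,0,0,0,0,0,1],[0.008,0,0,0,0,0,1],[0.008,0,0,0,0,0,1],[0.005,0,0,0,0,0,1],[0.003,0,0,0,0,0,1],[0.003,0,0,0,0,0,1],[0.003,0,0,0,0,0,1],[0.003,0,0,0,0,0,1]]' 
```

```text
time_s: 3.53
eef_pos: [635.2, -289.3, 78.9]
tcp_rot: [[-0.423, 0.906, -0.005], [0.906, 0.423, 0.002], [0.004, -0.004, -1.0]]
force: [0.1, 0.3, -0.5]
gripper_width: 0.4
time_s: 4.2
eef_pos: [621.5, -255.6, 82.6]
tcp_rot: [[-0.424, 0.906, 0.001], [0.906, 0.424, -0.0], [-0.001, 0.0, -1.0]]
force: [0.2, -1.3, 1.6]
gripper_width: 0.0
```

```bash

python3 -m crank '[[-0.002,0.003,0,0,0,0,1],[0.004,0,0,0,0,0,1],[0.004,0,0,0,0,0,1],[0.004,0,0,0,0,0,1],[0.004,0,0,0,0,0,1],[0.004,0,0,0,0,0,1],[0.004,0,0,0,0,0,1],[0.002,0,0,0,0,0,1]]'
python3 -c "
from h import *
snap('scene','s2'); crop('s2',140,150,300,270,'s2c',5)
todo(609,-222,80,115)"
```

```text
time_s: 4.87
eef_pos: [613.6, -231.4, 82.2]
tcp_rot: [[-0.425, 0.905, -0.001], [0.905, 0.425, 0.001], [0.001, -0.0, -1.0]]
force: [0.5, -0.2, 1.4]
gripper_width: -0.0
t 4.9167 pos [ 613.5 -231.1   82.2] yaw 115.18 tilt [-0.001  0.001 -1.   ] F [-0.5  0.3  0.2] w 0.1
shift(tool,mm) [10.2 -0.2  2.2] turn z units 0.03
```

View pics/s2c.png

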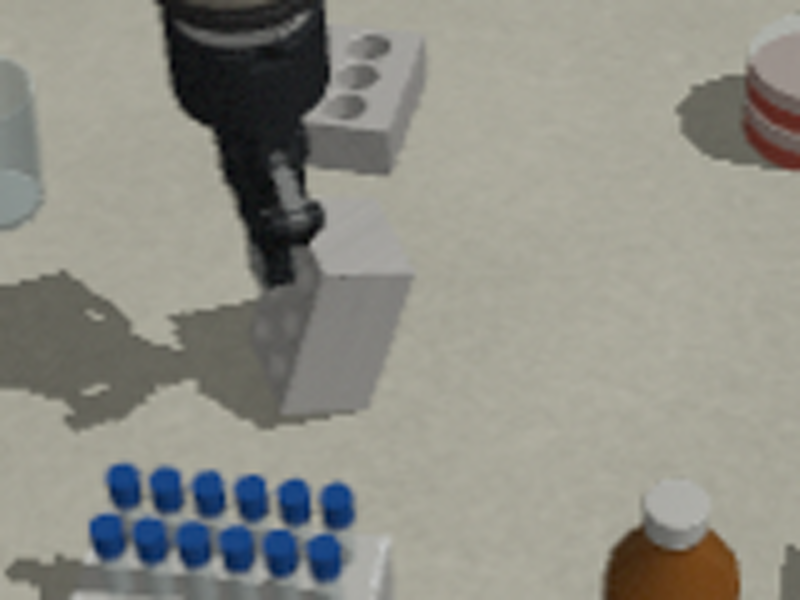

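```bash

python3 -m crank '[[0.004,0,0,0,0,0,1],[0.004,0,0,0,0,0,1],[0.004,0,0,0,0,0,1],[0.004,0,0,0,0,0,1],[0.004,0,0,0,0,0,1],[0.004,0,0,0,0,0,1],[0.004,0,0,0,0,0,1],[0.002,0,0,0,0,0,1]]'
python3 -c "
from h import *
snap('scene','s3'); crop('s3',140,150,300,270,'s3c',5)"
```

```text
time_s: 5.58
eef_pos: [601.0, -204.5, 82.3]
tcp_rot: [[-0.425, 0.905, -0.0], [0.905, 0.425, 0.0], [0.0, -0.0, -1.0]]
force: [-0.0, -0.0, 0.4]
gripper_width: 0.2
```

View pics/s3c.png

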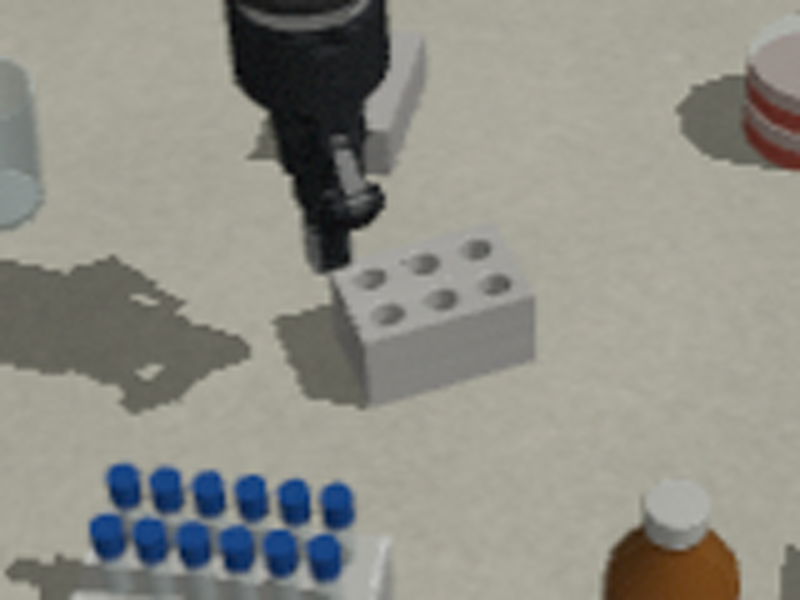

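```bash

python3 -m crank '[[0,0,-0.01,0,0,0,1],[0,0,-0.02,0,0,0,-1],[0,0,-0.02,0,0,0,-1],[0,0,-0.02,0,0,0,-1],[0,0,-0.02,0,0,0,-1],[0,0,-0.01,0,0,0,-1],[0,0,0,0,0,0,-1],[0,0,0,0,0,0,-1]]'
python3 -c "
from h import *
snap('wrist','w4');snap('top','t4'); crop('t4',240,130,360,230,'t4c',6)"
```

```text
time_s: 6.3
eef_pos: [601.4, -205.6, 182.6]
tcp_rot: [[-0.424, 0.906, 0.001], [0.906, 0.424, -0.0], [-0.001, 0.001, -1.0]]
force: [-0.8, 0.4, -0.9]
gripper_width: 83.5
```

View pics/w4.png

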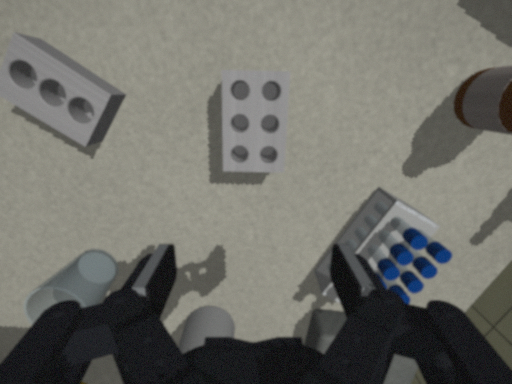

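View pics/t4c.png

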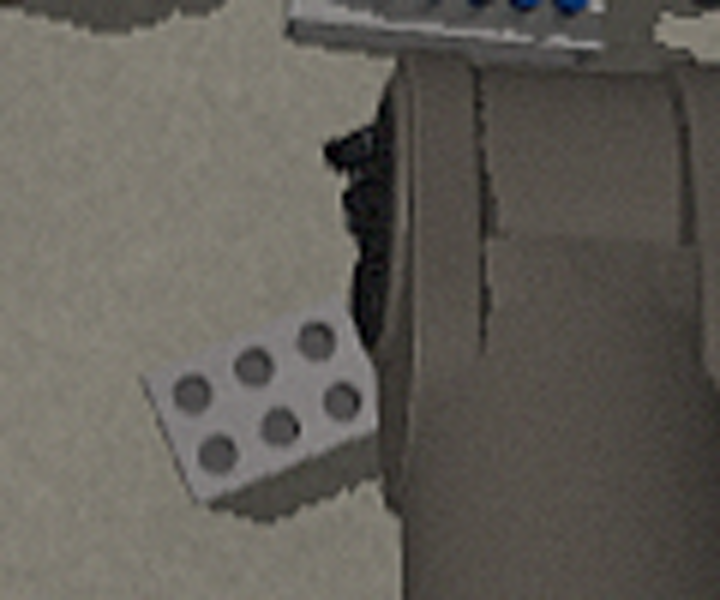

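```bash
python3 - <<'E'
from h import *
s=load('w4'); C=np.array([at(s,*p,50)[:2] for p in [(224,70.5),(285.5,71),(286,172),(223,172)]]); print(C.round(1), C.mean(0))
for i in range(4):
    e=C[(i+1)%4]-C[i]; print(np.hypot(*e), np.degrees(np.arctan2(e[1],e[0])))
W=np.array([at(s,*p,50)[:2] for p in [(240,90),(271,90),(240,122),(270,123),(239,153),(268,154)]]);print(W.mean(0))
t=load('t4'); q=lambda x,y:((x+.5)/6-.5+240,(y+.5)/6-.5+130)
W=np.array([at(t,*q(*p),50)[:2] for p in [(193,393),(253,366),(316,340),(218,453),(280,427),(342,401)]]);print(W.round(1),W.mean(0))
todo(588,-158,182,114.5)
E
```

```text
[[ 534.6 -122.4]
 [ 585.1  -99.3]
 [ 629.  -183.2]
 [ 571.  -210.4]] [ 579.96131927 -153.82279436]
55.578726931309525 24.651367983979135
94.7670751582213 -62.39664814593759
64.03733722820057 -154.9345090843012
95.17139527244086 112.49769598829926
[ 579.34644838 -152.4595876 ]
[[ 581.5 -123.5]
 [ 593.8 -149.9]
 [ 605.7 -177.8]
 [ 555.  -134.8]
 [ 566.9 -162.2]
 [ 578.7 -189.5]] [ 580.25818609 -156.27944168]
t 6.4 pos [ 600.4 -205.3  181. ] yaw 115.11 tilt [-0.002  0.    -1.   ] F [-0.2  0.3  0.2] w 85.5
shift(tool,mm) [48.2  8.8 -1. ] turn z units 0.1
```

```bash
python3 -c "
from h import *
todo(586.1,-168.7,18,114.2)"

```

```text
t 6.4 pos [ 600.4 -205.3  181. ] yaw 115.11 tilt [-0.002  0.    -1.   ] F [-0.2  0.3  0.2] w 85.5
shift(tool,mm) [ 39.1   2.8 163. ] turn z units 0.15
```

```bash

python3 -m crank '[[0.010,0.003,0,0,0,0.15,-1],[0.015,0,0.01,0,0,0,-1],[0.010,0,0.02,0,0,0,-1],[0.004,0,0.02,0,0,0,-1],[0,0,0.02,0,0,0,-1],[0,0,0.02,0,0,0,-1],[0,0,0.015,0,0,0,-1],[0,0,0.005,0,0,0,-1]]'
python3 -c "
from h import *
todo(586.1,-168.7,18,114.2)
snap('wrist','w5')"
```

```text
time_s: 7.07
eef_pos: [585.2, -168.0, 68.4]
tcp_rot: [[-0.41, 0.912, -0.006], [0.912, 0.41, 0.002], [0.004, -0.005, -1.0]]
force: [-0.2, 0.1, -0.3]
gripper_width: 85.4
t 7.0667 pos [ 585.2 -168.    68.4] yaw 114.23 tilt [-0.006  0.002 -1.   ] F [-0.2  0.1 -0.3] w 85.4
shift(tool,mm) [-1.2  0.8 50.3] turn z units 0.01
```

View pics/w5.png

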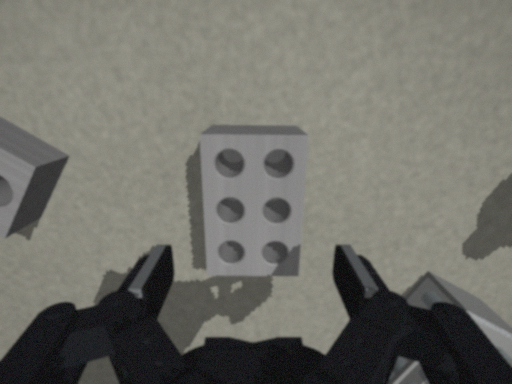

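```bash

python3 -m crank '[[0,0,0.01,0,0,0,-1],[0,0,0.015,0,0,0,-1],[0,0,0.012,0,0,0,-1],[0,0,0.008,0,0,0,-1],[0,0,0.004,0,0,0,-1],[0,0,0,0,0,0,-0.3],[0,0,0,0,0,0,0],[0,0,0,0,0,0,0.2]]' 20
python3 -m crank '[[0,0,0,0,0,0,0.4],[0,0,0,0,0,0,0.6],[0,0,0,0,0,0,1],[0,0,0,0,0,0,1],[0,0,0,0,0,0,1],[0,0,0,0,0,0,1],[0,0,0,0,0,0,1],[0,0,0,0,0,0,1]]' 20
python3 -c "
from h import *
todo(586.1,-168.7,18,114.2)
snap('wrist','w6')"
```

```text
time_s: 7.78
eef_pos: [587.9, -168.9, 23.8]
tcp_rot: [[-0.41, 0.912, 0.0], [0.912, 0.41, -0.0], [-0.0, -0.0, -1.0]]
force: [0.1, -0.4, -2.7]
gripper_width: 61.4
time_s: 8.45
eef_pos: [587.9, -168.9, 23.7]
tcp_rot: [[-0.41, 0.912, 0.0], [0.912, 0.41, -0.001], [-0.001, -0.0, -1.0]]
force: [-2.4, -0.6, 5.1]
gripper_width: 61.8
t 8.45 pos [ 587.9 -168.9   23.7] yaw 114.21 tilt [ 0.    -0.001 -1.   ] F [-2.4 -0.6  5.1] w 61.8
shift(tool,mm) [ 0.9 -1.6  5.7] turn z units 0.0
```

View pics/w6.png

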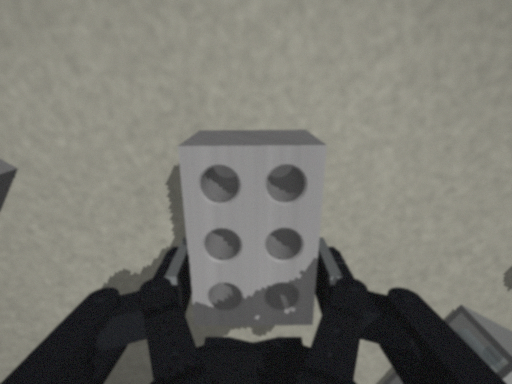

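```bash
python3 - <<'E'
from h import *
s=load('w6')
W=np.array([at(s,*p,50) for p in [(220.5,183),(286,182.5),(223,243.5),(284,243.5)]]); o=r.get_obs()
C=np.array([at(s,*p,50) for p in [(181,146),(325,146)]])
R=np.array(o['tcp_rot']);p=np.array(o['eef_pos'])
print(((W-p)@R).round(1)); print(((C-p)@R).round(1))
d=np.load('poses.npz')['d']; print(d)
E
```

```text
[[ 48.4 -13.4 -26.3]
 [ 48.6  15.1 -26.3]
 [ 18.5 -13.3 -26.3]
 [ 18.5  15.3 -26.3]]
[[ 64.6 -29.1 -26.3]
 [ 64.6  30.7 -26.3]]
[593.97701406 211.96928828   1.66414588]
```

```bash

python3 -m crank '[[0.008,0.0045,0,0,0,0,1],[0.016,0.009,0,0,0,0,1],[0.016,0.009,0,0,0,0,1],[0.016,0.009,0,0,0,0,1],[0.016,0.009,0,0,0,0,1],[0.016,0.009,0,0,0,0,1],[0.016,0.009,0,0,0,0,1],[0.016,0.009,0,0,0,0,1]]' 30
python3 -m crank '[[0.016,0.009,0,0,0,0,1],[0.016,0.009,0,0,0,0,1],[0.016,0.009,0,0,0,0,1],[0.014,0.008,0,0,0,0,1],[0.005,0.003,0,0,0,0.6,1],[0,0,0,0,0,0.9,1],[0,0,0,0,0,0.9,1],[0,0,0,0,0,0.75,1]]'
python3 -c "
from h import *
todo(609.2,45,23.7,95.2)
snap('wrist','w7');snap('top','t7');crop('t7',90,140,250,240,'t7c',5)"
```

```text
time_s: 9.17
eef_pos: [601.0, -32.4, 23.8]
tcp_rot: [[-0.409, 0.912, 0.001], [0.912, 0.409, -0.002], [-0.002, 0.0, -1.0]]
force: [0.6, -6.2, 4.6]
gripper_width: 61.6
time_s: 9.83
eef_pos: [607.6, 45.2, 23.8]
tcp_rot: [[-0.089, 0.996, 0.0], [0.996, 0.089, -0.001], [-0.001, 0.0, -1.0]]
force: [-1.7, -3.3, 7.0]
gripper_width: 61.6
t 9.8333 pos [607.6  45.2  23.8] yaw 95.08 tilt [ 0.    -0.001 -1.   ] F [-1.7 -3.3  7. ] w 61.6
shift(tool,mm) [-0.3  1.6  0.1] turn z units -0.02
```

View pics/w7.png

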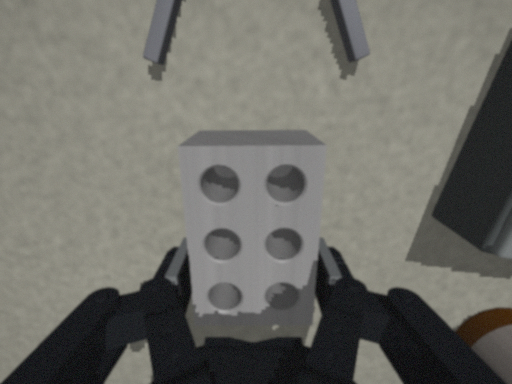

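View pics/t7c.png

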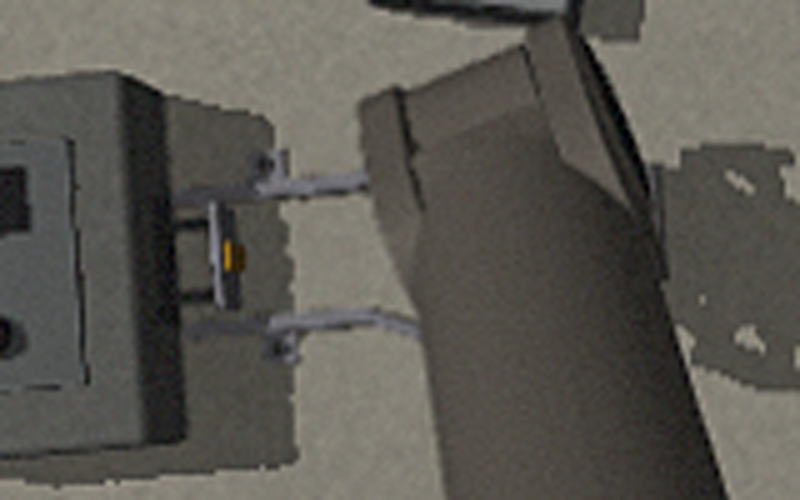

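```bash
python3 -c "
from h import *
crop('w7',130,0,390,80,'w7c',3)"
```

```text
(no output)
```

View pics/w7c.png

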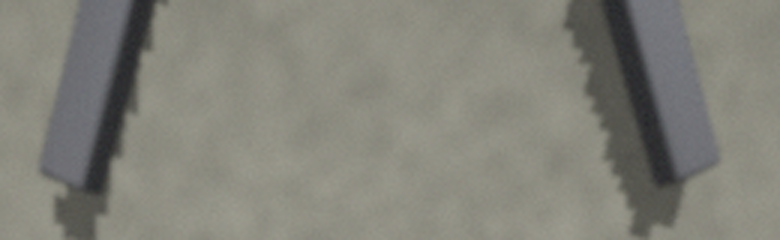

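```bash
python3 - <<'E'
from h import *
s=load('w7'); o=r.get_obs(); R=np.array(o['tcp_rot']);p=np.array(o['eef_pos'])
for q in [(157.8,62.2),(355.5,60.8),(174,0),(338.2,0)]:
    w=at(s,*q,12); print(w.round(1),((w-p)@R).round(1))
E
```

```text
[551.5 140.5  12. ] [ 99.7 -47.4  11.7]
[650.1 149.9  12. ] [100.2  51.6  11.8]
[559.8 168.   12. ] [126.3 -36.7  11.7]
[636.6 174.8  12. ] [126.2  40.3  11.8]
```

```bash

python3 -m crank '[[0.003,0.0012,0,0,0,0,1],[0.009,0,0,0,0,0,1],[0.01,0,0,0,0,0,1],[0.01,0,0,0,0,0,1],[0.01,0,0,0,0,0,1],[0.01,0,0,0,0,0,1],[0.006,0,0,0,0,0,1],[0.002,0,0,0,0,0,1]]'
python3 -c "
from h import *
snap('wrist','w8');crop('w8',130,0,390,190,'w8c',3)
todo(0,0,0,95)"
```

```text
time_s: 10.6
eef_pos: [603.9, 105.3, 23.8]
tcp_rot: [[-0.093, 0.996, 0.002], [0.996, 0.093, -0.0], [-0.001, 0.002, -1.0]]
force: [1.5, -6.3, 5.2]
gripper_width: 61.2
t 10.65 pos [603.9 105.3  23.8] yaw 95.34 tilt [ 0.002 -0.    -1.   ] F [ 1.3 -2.7  6.1] w 61.2
shift(tool,mm) [ -48.6 -611.1   22.8] turn z units 0.06
```

View pics/w8c.png

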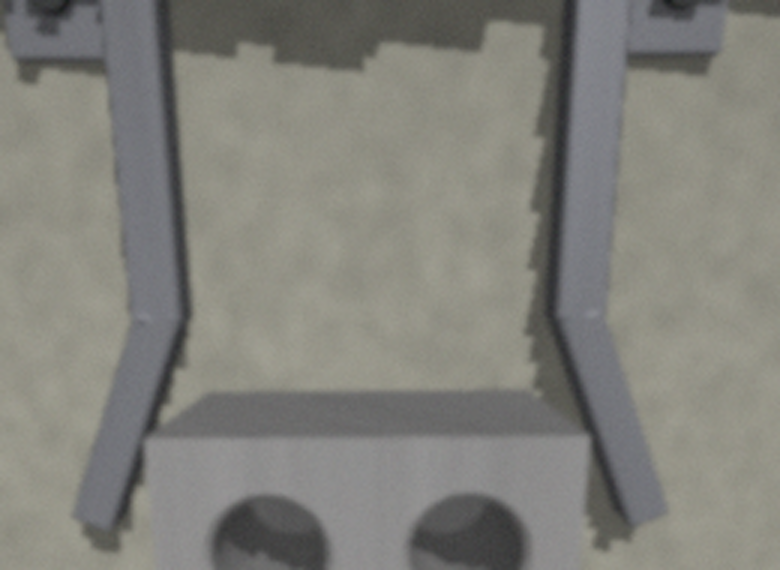

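```bash
cat > m.py <<'E'
from h import *
import sys
def go(f,pts,o=(130,0),k=3):
    s=load(f); ob=r.get_obs(); R=np.array(ob['tcp_rot']);p=np.array(ob['eef_pos'])
    for x,y,z in pts:
        w=at(s,(x+.5)/k-.5+o[0],(y+.5)/k-.5+o[1],z); print((x,y),((w-p)@R).round(1))
E
python3 -c "
from m import *
go('w8',[(182,318,12),(556,315,12),(160,10,12),(574,10,12),(147,437,50),(588,437,50)])"
```

```text
(182, 318) [ 79.1 -32.7  11.7]
(556, 315) [79.6 33.  11.8]
(160, 10) [125.3 -32.6  11.7]
(574, 10) [125.4  32.4  11.8]
(147, 437) [ 65.  -30.6 -26.3]
(588, 437) [ 65.   30.5 -26.2]
```

```bash

python3 -m crank '[[0.003,0,0,0,0,0,1],[0.005,0,0,0,0,0,1],[0.005,0,0,0,0,0,1],[0.005,0,0,0,0,0,1],[0.005,0,0,0,0,0,1],[0.004,0,0,0,0,0,1],[0.002,0,0,0,0,0,1],[0.001,0,0,0,0,0,1]]'
python3 -c "
from h import *
snap('wrist','w9');crop('w9',130,0,390,190,'w9c',3)
todo(0,0,0,95)"
```

```text
time_s: 11.32
eef_pos: [601.3, 133.3, 23.8]
tcp_rot: [[-0.091, 0.996, 0.001], [0.996, 0.091, -0.002], [-0.002, 0.001, -1.0]]
force: [0.8, -7.1, 7.1]
gripper_width: 61.2
t 11.3667 pos [601.3 133.3  23.8] yaw 95.25 tilt [ 0.001 -0.002 -1.   ] F [ 1.5 -6.1  6.6] w 61.6
shift(tool,mm) [ -77.8 -611.    23.2] turn z units 0.04
```

View pics/w9c.png

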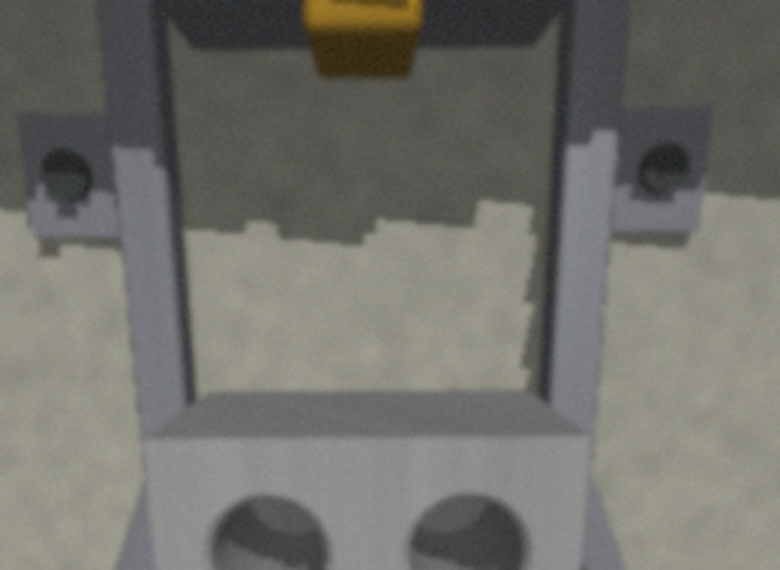

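```bash

python3 -m crank '[[0.003,0,0,0,0,0,1],[0.005,0,0,0,0,0,1],[0.005,0,0,0,0,0,1],[0.005,0,0,0,0,0,1],[0.005,0,0,0,0,0,1],[0.004,0,0,0,0,0,1],[0.002,0,0,0,0,0,1],[0.001,0,0,0,0,0,1]]'
python3 -c "
from h import *
snap('wrist','w10');crop('w10',130,0,390,190,'w10c',3)
todo(0,0,0,95)"
```

```text
time_s: 12.03
eef_pos: [598.5, 163.0, 23.8]
tcp_rot: [[-0.091, 0.996, 0.001], [0.996, 0.091, -0.002], [-0.002, 0.001, -1.0]]
force: [0.8, -7.1, 7.5]
gripper_width: 61.6
t 12.0833 pos [598.5 163.1  23.8] yaw 95.24 tilt [ 0.001 -0.002 -1.   ] F [ 0.1 -6.7  6.5] w 61.3
shift(tool,mm) [-107.7 -611.    23.3] turn z units 0.04
```

View pics/w10c.png

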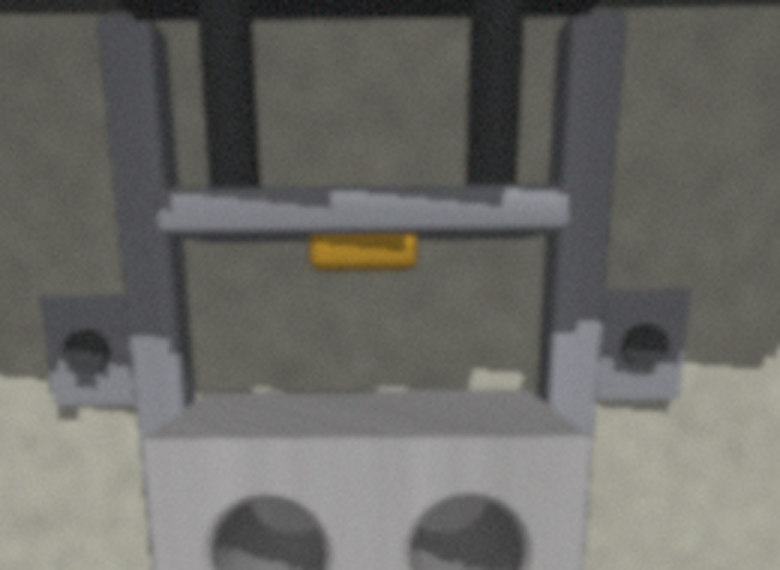

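```bash

python3 -m crank '[[0.002,0,0,0,0,0,1],[0.004,0,0,0,0,0,1],[0.004,0,0,0,0,0,1],[0.004,0,0,0,0,0,1],[0.003,0,0,0,0,0,1],[0.002,0,0,0,0,0,1],[0.001,0,0,0,0,0,1],[0,0,0,0,0,0,1]]'
python3 -c "
from h import *
snap('wrist','w11');crop('w11',130,0,390,190,'w11c',3)
todo(0,0,0,95)"
```

```text
time_s: 12.75
eef_pos: [596.7, 182.9, 23.8]
tcp_rot: [[-0.091, 0.996, 0.001], [0.996, 0.091, -0.002], [-0.002, 0.001, -1.0]]
force: [1.2, -6.6, 7.2]
gripper_width: 61.5
t 12.8 pos [596.7 182.9  23.8] yaw 95.22 tilt [ 0.001 -0.002 -1.   ] F [ 0.6 -7.1  7.3] w 61.6
shift(tool,mm) [-127.7 -610.9   23.3] turn z units 0.04
```

View pics/w11c.png

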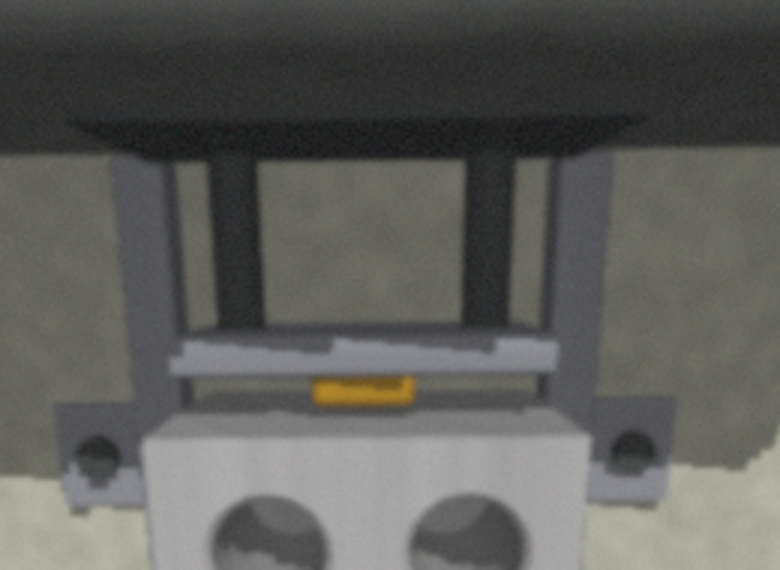

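```bash

python3 -m crank '[[0.001,0,0,0,0,0,1],[0.001,0,0,0,0,0,1],[0.001,0,0,0,0,0,1],[0.001,0,0,0,0,0,1],[0.001,0,0,0,0,0,1],[0.001,0,0,0,0,0,1],[0.001,0,0,0,0,0,1],[0.001,0,0,0,0,0,1]]'
python3 -c "
from h import *
snap('wrist','w12');crop('w12',130,0,390,190,'w12c',3)
todo(0,0,0,95)"
```

```text
time_s: 13.47
eef_pos: [596.3, 186.6, 23.8]
tcp_rot: [[-0.088, 0.996, 0.0], [0.996, 0.088, -0.007], [-0.007, -0.0, -1.0]]
force: [0.6, -14.8, 11.2]
gripper_width: 61.3
t 13.5167 pos [596.2 187.1  23.8] yaw 95.09 tilt [ 0.    -0.006 -1.   ] F [  0.5 -13.5   9.6] w 61.5
shift(tool,mm) [-133.3 -610.5   24.7] turn z units 0.02
```

View pics/w12c.png

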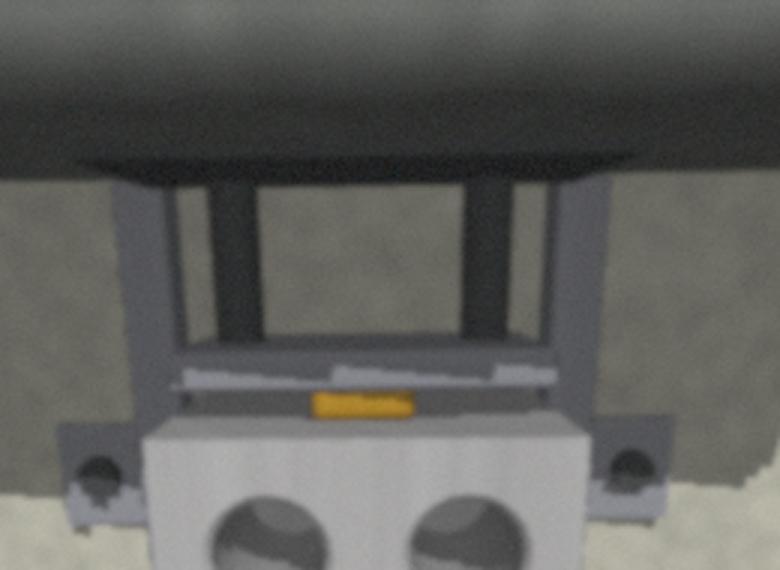

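```bash

python3 -m crank '[[0.0005,0,0,0,0,0,1],[0.0005,0,0,0,0,0,1],[0.0005,0,0,0,0,0,1],[0.0005,0,0,0,0,0,1],[0.0005,0,0,0,0,0,1],[0.0005,0,0,0,0,0,1],[0.0005,0,0,0,0,0,1],[0.0005,0,0,0,0,0,1]]'
python3 -c "
from h import *
todo(0,0,0,95)"
```

```text
time_s: 14.18
eef_pos: [595.9, 190.7, 23.8]
tcp_rot: [[-0.089, 0.996, 0.0], [0.996, 0.089, -0.007], [-0.007, -0.0, -1.0]]
force: [0.6, -14.0, 11.2]
gripper_width: 61.3
t 14.1833 pos [595.9 190.7  23.8] yaw 95.08 tilt [ 0.    -0.007 -1.   ] F [  0.6 -14.   11.2] w 61.3
shift(tool,mm) [-137.  -610.4   24.8] turn z units 0.01
```

```bash

python3 -m crank '[[0.0005,0,0,0,0,0,1],[0.0005,0,0,0,0,0,1],[0.0005,0,0,0,0,0,1],[0.0005,0,0,0,0,0,1],[0.0005,0,0,0,0,0,1],[0.0005,0,0,0,0,0,1],[0.0005,0,0,0,0,0,1],[0.0005,0,0,0,0,0,1]]'
python3 -c "
from h import *
snap('wrist','w13');crop('w13',130,0,390,190,'w13c',3)
todo(0,0,0,95)"
```

```text
time_s: 14.85
eef_pos: [595.5, 194.6, 23.8]
tcp_rot: [[-0.088, 0.996, 0.0], [0.996, 0.088, -0.007], [-0.007, -0.0, -1.0]]
force: [0.9, -14.5, 11.4]
gripper_width: 61.4
t 14.9 pos [595.5 194.8  23.8] yaw 95.08 tilt [ 0.    -0.007 -1.   ] F [  0.7 -14.5   9.8] w 61.6
shift(tool,mm) [-141.1 -610.4   24.9] turn z units 0.01
```

View pics/w13c.png

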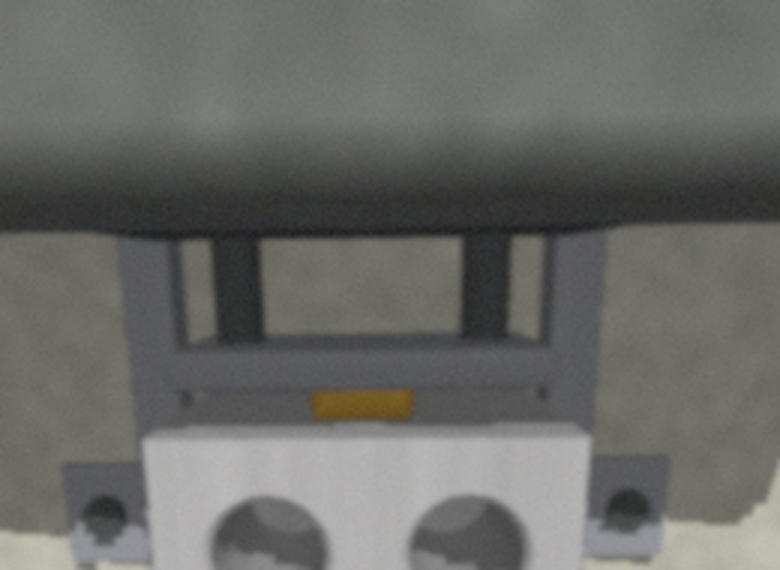

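```bash

python3 -m crank '[[0.0004,0,0,0,0,0,1],[0.0004,0,0,0,0,0,1],[0.0004,0,0,0,0,0,1],[0.0004,0,0,0,0,0,1],[0.0004,0,0,0,0,0,1],[0.0003,0,0,0,0,0,1],[0.0003,0,0,0,0,0,1],[0.0003,0,0,0,0,0,1]]'
python3 -c "
from h import *
todo(0,0,0,95)"
```

```text
time_s: 15.57
eef_pos: [595.2, 197.5, 23.8]
tcp_rot: [[-0.088, 0.996, 0.0], [0.996, 0.088, -0.007], [-0.007, -0.0, -1.0]]
force: [0.0, -14.4, 11.4]
gripper_width: 61.5
t 15.5667 pos [595.2 197.5  23.8] yaw 95.08 tilt [ 0.    -0.007 -1.   ] F [  0.  -14.4  11.4] w 61.5
shift(tool,mm) [-143.9 -610.3   25. ] turn z units 0.01
```

```bash

python3 -m crank '[[0.0002,0,0,0,0,0,1],[0.0002,0,0,0,0,0,1],[0.0002,0,0,0,0,0,1],[0.0002,0,0,0,0,0,1],[0.0002,0,0,0,0,0,1],[0.0002,0,0,0,0,0,1],[0.0002,0,0,0,0,0,1],[0.0002,0,0,0,0,0,1]]' | grep -E 'eef|force'
```

```text
eef_pos: [595.1, 198.5, 23.8]
force: [-0.2, -15.9, 11.9]
```

```bash

python3 -m crank '[[0.0002,0,0,0,0,0,1],[0.0002,0,0,0,0,0,1],[0.0001,0,0,0,0,0,1],[0.0001,0,0,0,0,0,1],[0.0001,0,0,0,0,0,1],[0.0001,0,0,0,0,0,1],[0.0001,0,0,0,0,0,1],[0,0,0,0,0,0,1]]' | grep -E 'eef|force'
```

```text
eef_pos: [595.1, 198.5, 23.8]
force: [-0.4, -17.2, 14.1]
```

```bash

python3 -m crank '[[-0.0005,0,0,0,0,0,1],[-0.0005,0,0,0,0,0,1],[-0.0005,0,0,0,0,0,1],[-0.0005,0,0,0,0,0,1],[0,0,0,0,0,0,1],[0,0,0,0,0,0,1],[0,0,0,0,0,0,1],[0,0,0,0,0,0,1]]' | grep -E 'eef|force'
python3 -c "
from h import *
snap('wrist','w14');crop('w14',130,0,390,190,'w14c',3)
snap('scene','s14');crop('s14',330,170,430,250,'s14c',7)"
```

```text
eef_pos: [595.1, 198.4, 23.8]
force: [0.4, -14.3, 10.2]
```

View pics/w14c.png

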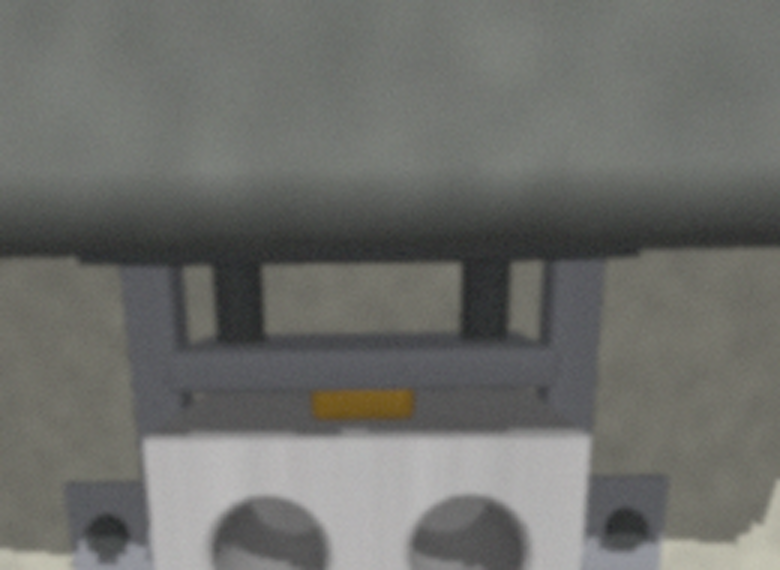

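View pics/s14c.png

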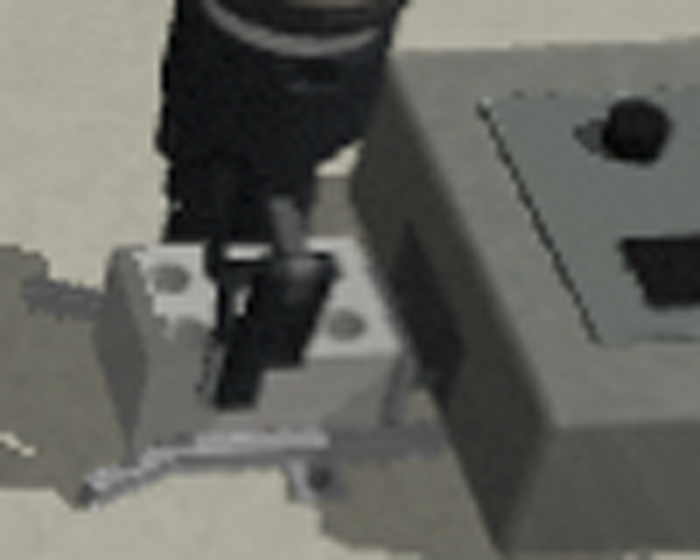

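```bash
python3 - <<'E'
from h import *
def go(f,tcp,pts):
    s=load(f)
    for x,y,z in pts:
        w=at(s,(x+.5)/3-.5+130,(y+.5)/3-.5,z); dd=(w-tcp)@np.array([-.0905,.9959,0]); print(f,(x,y,z),round(dd,1))
go('w10',np.array([598.5,163.1,23.8]),[(60,16,0),(700,7,0),(160,18,12),(563,16,12)])
go('w11',np.array([596.7,182.9,23.8]),[(60,155,0),(720,147,0),(140,158,12),(585,155,12)])
go('w12',np.array([596.2,187.1,23.8]),[(60,181,0),(720,169,0),(140,183,12),(585,180,12),(363,416,30),(363,390,39)])
go('w14',np.array([595.1,198.4,23.8]),[(30,256,0),(720,247,0),(140,265,12),(585,262,12)])
E
```

```text
w10 (60, 16, 0) 127.2
w10 (700, 7, 0) 128.6
w10 (160, 18, 12) 124.1
w10 (563, 16, 12) 124.4
w11 (60, 155, 0) 106.1
w11 (720, 147, 0) 107.4
w11 (140, 158, 12) 104.3
w11 (585, 155, 12) 104.8
w12 (60, 181, 0) 101.5
w12 (720, 169, 0) 103.2
w12 (140, 183, 12) 100.2
w12 (585, 180, 12) 100.4
w12 (363, 416, 30) 64.4
w12 (363, 390, 39) 69.8
w14 (30, 256, 0) 89.5
w14 (720, 247, 0) 90.8
w14 (140, 265, 12) 87.9
w14 (585, 262, 12) 88.2
```

```bash

python3 -m crank '[[-0.0005,0,0,0,0,0,1],[-0.0005,0,0,0,0,0,1],[-0.0005,0,0,0,0,0,1],[-0.0005,0,0,0,0,0,1],[-0.0005,0,0,0,0,0,1],[-0.0005,0,0,0,0,0,1],[0,0,0,0,0,0,1],[0,0,0,0,0,0,1]]' | grep -E 'eef|force'
python3 -m crank '[[0,0,0,0,0,0,-0.6],[0,0,0,0,0,0,-0.8],[0,0,0,0,0,0,-1],[0,0,0,0,0,0,-1],[0,0,0,0,0,0,-1],[0,0,0,0,0,0,-1],[0,0,0,0,0,0,-1],[0,0,0,0,0,0,-1]]' 20
python3 -c "
from h import *
snap('wrist','w15');crop('w15',130,0,390,190,'w15c',3)"
```

```text
eef_pos: [595.1, 198.5, 23.8]
force: [0.4, -7.8, 8.2]
time_s: 19.0
eef_pos: [594.1, 201.2, 23.3]
tcp_rot: [[-0.093, 0.996, -0.0], [0.996, 0.093, 0.0], [0.0, 0.0, -1.0]]
force: [-0.4, -0.0, 0.2]
gripper_width: 85.6
```

View pics/w15.png

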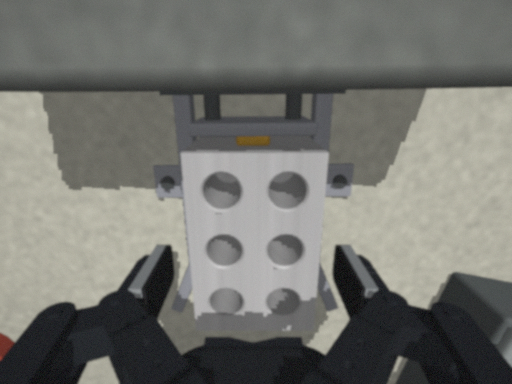

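```bash

python3 -m crank '[[0,0,-0.005,0,0,0,-1],[0,0,-0.01,0,0,0,-1],[0,0,-0.015,0,0,0,-1],[0,0,-0.02,0,0,0,-1],[0,0,-0.02,0,0,0,-1],[0,0,-0.02,0,0,0,-1],[0,0,-0.015,0,0,0,-1],[0,0,-0.005,0,0,0,-1]]' | grep -E 'eef|force'
python3 -m crank '[[-0.02,0,0,0,0,0,-1],[-0.03,0,0,0,0,0,-1],[-0.03,0,0,0,0,0,-1],[-0.03,0,0,0,0,0,-1],[-0.03,0,0,0,0,0,-1],[-0.03,0,0,0,0,0,-1],[-0.01,0,0,0,0,0,-1],[0,0,0,0,0,0,-1]]' | grep -E 'eef|force'
python3 -c "
from h import *
snap('wrist','w16');snap('top','t16');snap('scene','s16');crop('t16',90,140,210,230,'t16c',6);crop('s16',330,170,430,250,'s16c',7);crop('w16',180,0,340,120,'w16c',5)"
```

```text
eef_pos: [595.8, 201.9, 137.1]
force: [1.0, 0.6, 0.4]
eef_pos: [610.8, 17.3, 133.1]
force: [0.1, 0.2, 0.1]
```

View pics/t16c.png

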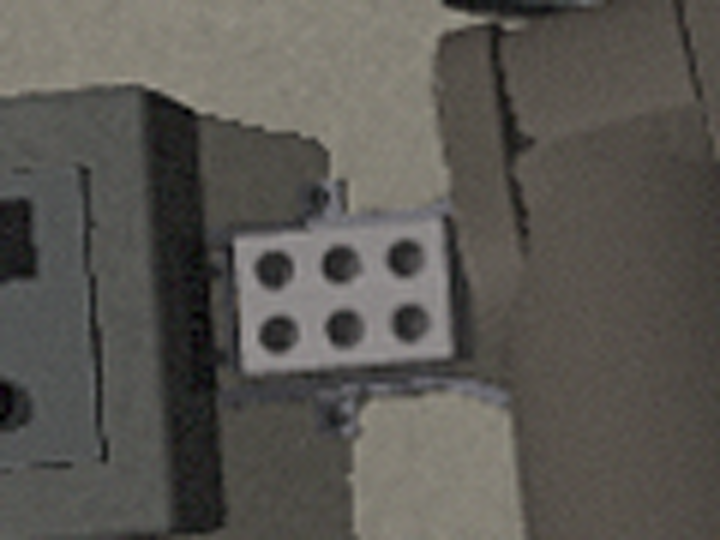

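View pics/s16c.png

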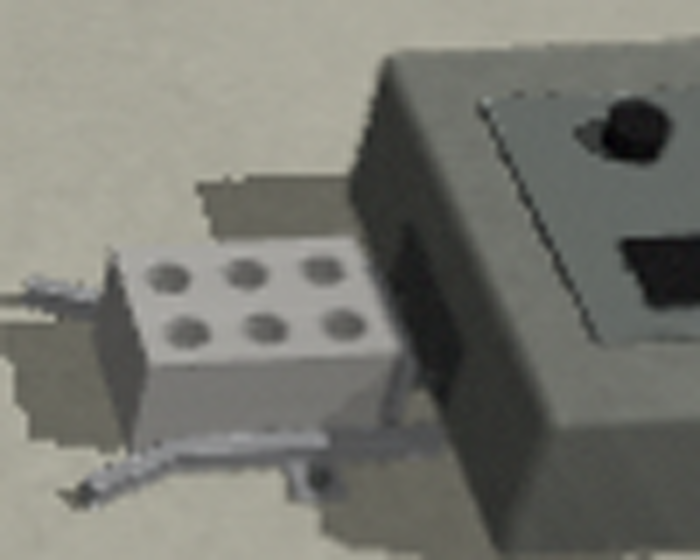

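View pics/w16.png

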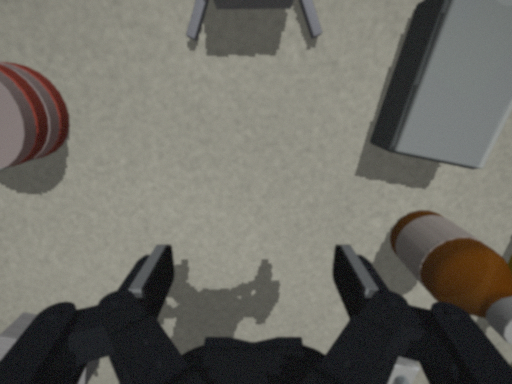

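View pics/w16c.png

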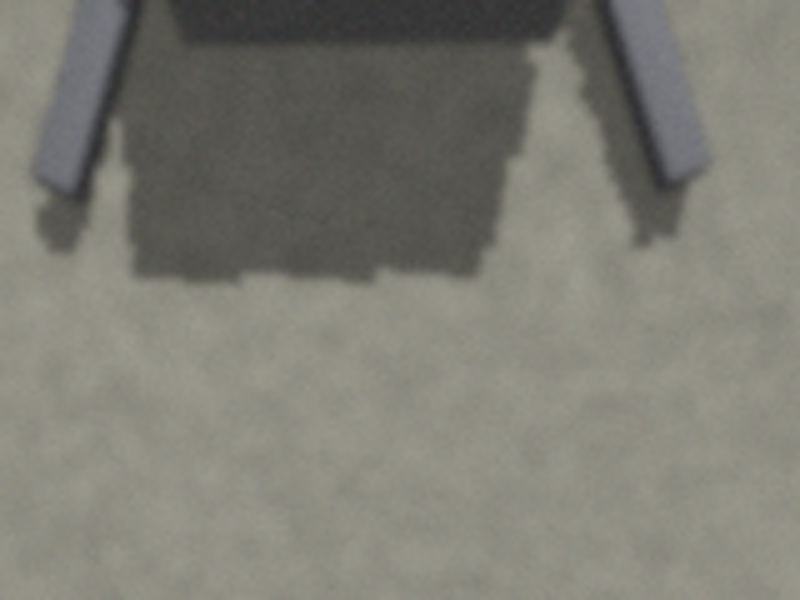

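```bash
python3 - <<'E'
from h import *
s=load('w16'); o=r.get_obs(); R=np.array(o['tcp_rot']);p=np.array(o['eef_pos'])
for x,y,z in [(70,195,12),(665,187,12),(190,44,0),(560,40,0),(132,0,12),(605,0,12),(40,180,12),(708,165,12)]:
    print((x,y),((at(s,(x+.5)/5-.5+180,(y+.5)/5-.5,z)-p)@R)[:2].round(1))
E
```

```text
(70, 195) [121.  -48.7]
(665, 187) [121.3  50.6]
(190, 44) [145.4 -28.8]
(560, 40) [145.4  33.7]
(132, 0) [148.6 -36.5]
(605, 0) [148.   39.3]
(40, 180) [123.2 -53.5]
(708, 165) [124.5  57.5]
```

```bash

python3 -m crank '[[0,0.0015,0.01,0,0,0,1],[0,0,0.018,0,0,0,1],[0,0,0.02,0,0,0,1],[0,0,0.02,0,0,0,1],[0,0,0.02,0,0,0,1],[0,0,0.015,0,0,0,1],[0,0,0.008,0,0,0,1],[0,0,0.004,0,0,0,1]]' | grep -E 'eef|force|width'
python3 -m crank '[[0.005,0,0,0,0,0,1],[0.015,0,0,0,0,0,1],[0.02,0,0,0,0,0,1],[0.02,0,0,0,0,0,1],[0.02,0,0,0,0,0,1],[0.02,0,0,0,0,0,1],[0.01,0,0,0,0,0,1],[0.005,0,0,0,0,0,1]]' | grep -E 'eef|force|width'
python3 -c "
from h import *
todo(610.8,17.3,20,95.3);snap('wrist','w17')"
```

```text
eef_pos: [611.1, 23.6, 16.5]
force: [-0.2, 0.3, 0.2]
gripper_width: -0.1
eef_pos: [601.6, 140.6, 19.5]
force: [0.1, -0.6, 0.5]
gripper_width: -0.2
t 21.8667 pos [601.6 140.6  19.5] yaw 95.54 tilt [ 0.002  0.002 -1.   ] F [ 0.1 -0.6  0.5] w -0.2
shift(tool,mm) [-123.6   -2.8   -0.8] turn z units 0.04
```

View pics/w17.png

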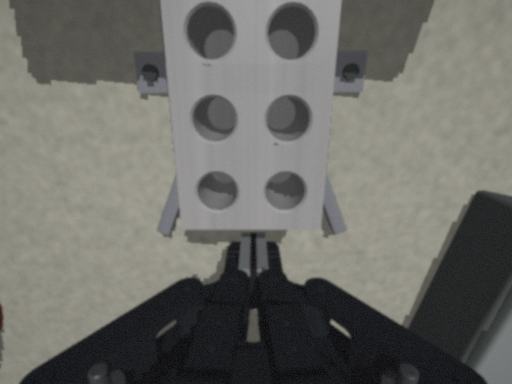

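```bash

python3 -m crank '[[0.002,0,0,0,0,0,1],[0.002,0,0,0,0,0,1],[0.002,0,0,0,0,0,1],[0.002,0,0,0,0,0,1],[0.001,0,0,0,0,0,1],[0.001,0,0,0,0,0,1],[0.001,0,0,0,0,0,1],[0.001,0,0,0,0,0,1]]' | grep -E 'eef|force|width'
python3 -m crank '[[0.0005,0,0,0,0,0,1],[0.0005,0,0,0,0,0,1],[0.0005,0,0,0,0,0,1],[0.0005,0,0,0,0,0,1],[0.0005,0,0,0,0,0,1],[0.0005,0,0,0,0,0,1],[0.0005,0,0,0,0,0,1],[0.0005,0,0,0,0,0,1]]' | grep -E 'eef|force|width'
```

```text
eef_pos: [600.5, 148.4, 18.3]
force: [0.3, 0.3, 0.1]
gripper_width: -0.2
eef_pos: [600.1, 152.5, 18.3]
force: [-0.5, 0.2, 0.3]
gripper_width: 0.2
```

```bash

python3 -m crank '[[0.0005,0,0,0,0,0,1],[0.0005,0,0,0,0,0,1],[0.0005,0,0,0,0,0,1],[0.0005,0,0,0,0,0,1],[0.0005,0,0,0,0,0,1],[0.0005,0,0,0,0,0,1],[0,0,0,0,0,0,1],[0,0,0,0,0,0,1]]' | grep -E 'eef|force|width'
python3 -m crank '[[0.0003,0,0,0,0,0,1],[0.0003,0,0,0,0,0,1],[0.0003,0,0,0,0,0,1],[0.0003,0,0,0,0,0,1],[0.0003,0,0,0,0,0,1],[0.0003,0,0,0,0,0,1],[0,0,0,0,0,0,1],[0,0,0,0,0,0,1]]' | grep -E 'eef|force|width'
```

```text
eef_pos: [599.9, 155.5, 18.3]
force: [-0.9, 0.2, 0.3]
gripper_width: 0.0
eef_pos: [599.8, 156.1, 18.3]
force: [-0.1, -5.5, 1.7]
gripper_width: -0.1
```

```bash

python3 -m crank '[[0.0002,0,0,0,0,0,1],[0.0002,0,0,0,0,0,1],[0.0002,0,0,0,0,0,1],[0,0,0,0,0,0,1],[0,0,0,0,0,0,1],[0,0,0,0,0,0,1],[0,0,0,0,0,0,1],[0,0,0,0,0,0,1]]' | grep -E 'eef|force'
python3 -c "
from h import *
todo(0,0,0,95)"
```

```text
eef_pos: [599.8, 156.1, 18.3]
force: [-0.3, -6.8, 3.3]
t 25.25 pos [599.8 156.1  18.3] yaw 95.24 tilt [-0.    -0.002 -1.   ] F [-0.3 -6.8  3.3] w 0.1
shift(tool,mm) [-100.6 -611.6   18.7] turn z units 0.04
```

```bash

python3 -m crank '[[0.0002,0,0,0,0,0,1],[0.0002,0,0,0,0,0,1],[0.0002,0,0,0,0,0,1],[0.0002,0,0,0,0,0,1],[0.0002,0,0,0,0,0,1],[0,0,0,0,0,0,1],[0,0,0,0,0,0,1],[0,0,0,0,0,0,1]]' | grep -E 'eef|force'
```

```text
eef_pos: [599.8, 156.1, 18.3]
force: [0.4, -8.6, 3.5]
```

```bash

python3 -m crank '[[0.0002,0,0,0,0,0,1],[0.0002,0,0,0,0,0,1],[0.0002,0,0,0,0,0,1],[0.0002,0,0,0,0,0,1],[0.0002,0,0,0,0,0,1],[0.0002,0,0,0,0,0,1],[0.0002,0,0,0,0,0,1],[0,0,0,0,0,0,1]]' | grep -E 'eef|force'
```

```text
eef_pos: [599.8, 156.1, 18.3]
force: [0.4, -10.2, 4.2]
```

```bash

python3 -m crank '[[0.0002,0,0,0,0,0,1],[0.0002,0,0,0,0,0,1],[0.0002,0,0,0,0,0,1],[0.0002,0,0,0,0,0,1],[0.0002,0,0,0,0,0,1],[0.0002,0,0,0,0,0,1],[0.0002,0,0,0,0,0,1],[0,0,0,0,0,0,1]]' | grep -E 'eef|force'
python3 -c "
from h import *
todo(0,0,0,95)"
```

```text
eef_pos: [599.8, 156.2, 18.3]
force: [-0.3, -14.0, 7.2]
t 27.25 pos [599.8 156.2  18.3] yaw 95.1 tilt [-0.001 -0.006 -1.   ] F [ -0.3 -14.    7.2] w -0.2
shift(tool,mm) [-102.1 -611.2   19.8] turn z units 0.02
```

```bash

python3 -m crank '[[0.0002,0,0,0,0,0,1],[0.0002,0,0,0,0,0,1],[0.0002,0,0,0,0,0,1],[0.0002,0,0,0,0,0,1],[0,0,0,0,0,0,1],[0,0,0,0,0,0,1],[0,0,0,0,0,0,1],[0,0,0,0,0,0,1]]' | grep -E 'eef|force'
python3 -c "
from h import *
todo(0,0,0,95)"
```

```text
eef_pos: [599.8, 156.1, 18.3]
force: [-0.9, -15.1, 6.7]
t 27.9167 pos [599.8 156.1  18.3] yaw 95.06 tilt [-0.001 -0.007 -1.   ] F [ -0.9 -15.1   6.7] w 0.2
shift(tool,mm) [-102.4 -611.2   20. ] turn z units 0.01
```

```bash

python3 -m crank '[[-0.003,0,0,0,0,0,1],[-0.005,0,0,0,0,0,1],[-0.01,0,0,0,0,0,1],[-0.015,0,0,0,0,0,1],[-0.02,0,0,0,0,0,1],[-0.02,0,0,0,0,0,1],[-0.02,0,0,0,0,0,1],[-0.01,0,0,0,0,0,1]]' | grep -E 'eef|force'
python3 -m crank '[[0,0,-0.01,0,0,0,1],[0,0,-0.02,0,0,0,1],[0,0,-0.03,0,0,0,1],[0,0,-0.03,0,0,0,1],[0,0,-0.03,0,0,0,1],[0,0,-0.02,0,0,0,1],[0,0,-0.01,0,0,0,1],[0,0,0,0,0,0,1]]' | grep -E 'eef|force'
python3 -c "
from h import *
snap('scene','s20');snap('wrist','w20')"
```

```text
eef_pos: [608.9, 55.7, 18.1]
force: [0.2, -0.4, -0.9]
eef_pos: [610.2, 61.5, 171.4]
force: [0.7, -0.1, -0.9]
```

View pics/w20.png

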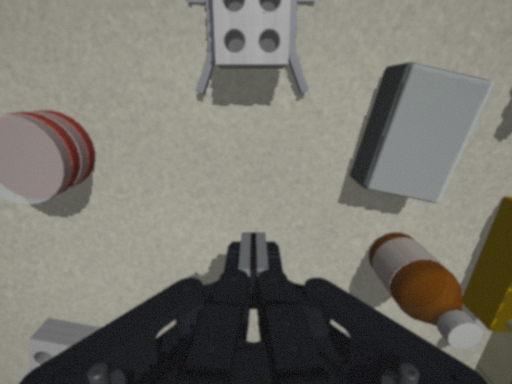

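View pics/s20.png

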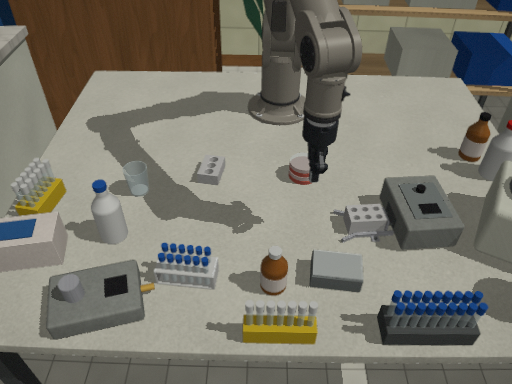

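Block is docked, wells up, aligned with the rails; the gripper is clear and the bystanders are where they started (same pixels as in the first scene picture). Handing in.

```bash
python3 -c "
from cell import r
print(r.hand_in())"
```

```text
the job is handed in; nothing more can be done
None
```

The block is docked with its wells up and its end against the contact plate, and I handed the job in after about 30 s of the 72 s allowed. I pushed it over high on its well side, gripped it lightly and slid it along the bench between the rails. I then pressed it in with small steps, let go, pressed once more from behind with closed fingers, and backed away.

**What the last checks showed:**
- **Plate at its stop:** in the final push from behind, the block did not move while the wrist force rose to about 15.1 N. Some of that went into bench friction, so the force on the plate was less. The plate moves at about 6 N, so I take it to be right back.
- **Force on the dock:** while the block was gripped, the wrist read up to 17.2 N, and about 7 N of that was bench drag. I therefore estimate about 7–10 N on the plate, but contact with the dock was never measured directly.
- **Position:** the pictures put the block parallel to the rails and roughly 1 mm off the centre line.
- **Bystanders:** by eye, all are where they were in the first scene picture.

**Where checks disagreed:** camera estimates of the depth in the dock put the block 0 to 1.2 mm short of fully home. That is within their error of about 1 mm, so I relied on the force check instead.

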